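# Wedge the sagging dispenser tray level

## Robot

A 7-joint arm with a two-finger parallel gripper is mounted at the origin on the work surface. World frame = base frame: x ahead of the robot, y to its left, z up, the work surface at z = 0. Lengths are in m, angles in rad, forces in N, time in s.
With the tool pointing down it reaches from about 0.4 to 0.875 m from the base axis. Payload 19.3 kg.
Tool frame: the origin (TCP) lies midway between the tips of the shut fingers; the grasp point (between the pads) lies 19 mm behind it (bot.tcp_to_grasp is the distance from the TCP to the grasp point, in m); z points along the fingers, y is the direction in which the jaws open and shut (so a half turn about z gives the same grasp; the last joint's range is limited). The gripper opens to 85 mm and grips with 20 to 120 N. Pads are 22 mm wide; open, the fingers measure 114 mm over their backs; the gripper's body (76 mm by 85 mm) begins 54 mm behind the grasp point. The pads swing forward as they close: fully open they stand 13 mm farther back than shut.
Start: joints at [-1.353, 0.521, -0.036, 1.599, 0.021, 1.021, -0.113], TCP at [0.177, 0.599, 0.231] pointing down, gripper open.
Joint ranges: [-2.91, 2.91], [-0.3, 2.13], [-1.5, 1.42], [0.17, 2.43], [-1.26, 4.41], [0.16, 1.93], [-2.52, 2.52]. Speed limits (rad/s): [1.89, 1.89, 2.39, 2.39, 3.01, 3.01, 3.01].

## Interface

Orientations are given as a rotation vector (axis times angle).
In Python, from cell import observe, imaging, close_job, spotter, bot gives the robot as it stands.
- The arm moves only by the tool play_rows, never from a script. Its argument "steps" is text: rows parted by semicolons, each of 6 numbers parted by spaces: the shift along the tool's x, y, z in cm, then the turn, a rotation vector about the tool's x, y, z in rad. In form: tx ty tz rx ry rz; .... A call has 1 to 5 rows; each row shifts and turns the pose as measured when the row begins, along the tool's axes as they then stand; what a row does not reach is not made up. A row lasts 1/10 s, in which the tool goes at most 50 mm and 8.59 degrees, less where a joint would pass 70% of its speed; a pose out of reach is approached as far as the arm can. A call with a gripper value outside its range is refused whole. "claw" is the closure, from 0 (fully open) to 1 (shut), set as the call begins (left out, the last holds). The fingers move at their own pace and stop on an object; "squeeze" is the grip in N (left out, the last holds). Time passes only in rows, so rows that do not move let the fingers close. It gives the time, the measured TCP pose, the force and the opening at its end, in the units of the state.
- observe(): the state, without advancing time (a new reading comes with each control period).
- imaging.read_camera(name): name is "scene" or "side" or "wrist"; returns the picture (480x640x3 uint8, red, green, blue); there is no depth.
- imaging.camera_params(name): a dict with "vfov" (degrees; the focal length in pixels is half the picture's height over the tangent of half this angle, whatever the lens; pixels are square), "cx", "cy" (the principal point, pixels), "D" ([k1, k2, p1, p2, k3] as OpenCV has them; the pictures are not rectified), "rvec" (rotation vector, rad) and "tvec" (3), from world to camera coordinates, as OpenCV has them. Camera axes: x right, y down, z forward; pixel columns grow to the right and rows downward; lengths in m; the calibration is good to about 2 mm. A picture is of the moment at which its call begins: read the wrist's pose just before it. camera_params takes no time and is no camera call; for the wrist camera it gives the pose at the moment of the call.
- close_job(): hands the job in, once; it reports no verdict.
Trained networks look in the newest picture that a camera, given by its name, has taken for a name from the list of things; names that differ only in an ending like _2 or _b are one class to them, and where a whole thing is asked for, a point or a joint stands for the part that bears it (a point fixed in the world has none). Each returns a list of dicts, best first, with "conf" (0 to 1); they miss things now and then, are a little off and sometimes report something else, mostly with a low value. They report only what shows in the picture. A call takes as long as a camera call. They do not tell look-alikes from the thing itself.
- spotter.boxes_of(camera, label): "box" ([left, top, right, bottom] in pixels, round what is visible of it).
- spotter.pinpoint(camera, label): "at" ([column, row] in pixels: a listed point, or the origin of a listed thing).
The state is a dict: "time": time; "joint_pos": joint angles; "dq": joint speeds; "effort": joint torques, N m; "position": TCP position; "tool_rot": TCP orientation; "contact_force": force on the tool from outside, world axes, zero at the start; "torque": the same for the moment, N m; "gripper_width": finger opening in m.
Only numpy, scipy, OpenCV 4.12 (cv2) and the standard library are available. Lean on these libraries where they do the work, as an engineer would, in place of code of your own. Each camera call takes 0.05 s, during which the arm holds its last target. There are 200 camera calls.

## Task

The drinks dispenser's hinged tray has sagged at its free edge. Take the tapered wedge (not the flat packing bar), lay it flat on the table and push it thin end first and square under the middle of that edge until the tray comes up level and snug against its two stops, then let go and leave it jammed there. Go gently: stop soon after the push stiffens, do not ram it, do not touch the tray with the robot, and leave the other things where they are.

Things in the scene. Friction and masses are not known exactly. Their poses are not given: they have to be found in the camera images.
- stand: Dark steel frame bolted to the table, about 240 x 230 mm. Origin: its centre, near table height (set up to 2.5 mm higher or lower each time). Its +y points level from the tray's free edge to the hinge: the wedge goes in along +y. Two stop posts at y = -85, x = +-109 mm, tops 38 mm high, with lips over the tray's edge corners; 160 mm is free between the lips, 210 mm between the side rails.
- tray: Aluminium tray 196 x 172 mm with an empty glass jar (110 mm across, about 125 high) fixed on it, 0.64 to 0.96 kg in all, hinged on the stand. Origin: middle of the hinge, 170 mm from the free edge; -y points to the free edge, +z is up when level. Starts sagged 0.07 rad (edge 12 mm low); when level it meets the stops and cannot rise further. Friction coefficient with the wedge 0.5 to 0.7.
- tray_edge (a point): Lowest point, mid-length, of the tray's rolled free edge (a round bar 8 mm in diameter). When the tray is level it is 18 to 23 mm above the table; sagged, 6 to 11 mm. Turns with the tray: its axes are the tray's.
- wedge_grip (a point): Centre of the wedge's grip block (brown wood, 35 mm long, 30 wide along y, 45 high) at the thick end, 22.5 mm above the flat underside. Axes: +x to the thin end, y across, z up. Wedge 0.15 kg, flat on the table, thin end roughly away from the robot at first. Held or pushed here.
- wedge_tip (a point): Middle of the thin end, 177.5 mm ahead (+x) of wedge_grip, 2 mm above the underside. From here back the ramp is 160 mm long, 40 wide and rises from 4 to 28 mm.
- wedge: The same wedge; origin on its underside, 80 mm behind the thin end and 97.5 mm ahead of wedge_grip, same axes. Pushing it under the loose edge takes a steady 5 to 9 N; once the tray meets its stops the push climbs steeply, some 10 N within 1 mm, so push slowly. A push of 15 to 20 N seats it snugly, and friction keeps it there; over about 25 N is too hard.
- packer: Flat packing bar that looks like the wedge but does not taper: 160 x 40 x 20 mm, with the same grip block at its end. To be left alone. Origin under its middle. It and the wedge change places.
- tumbler: Clear plastic tumbler, 68 mm across, 75 mm high, to be left alone; origin under its centre.
- tumbler2: A second such tumbler, to be left alone; origin under its centre.
- cleaner: White bottle, 72 mm across, 190 mm high, to be left alone; origin under its centre.
- spoon: Steel serving spoon lying flat, about 200 mm long, to be left alone; its +x runs from handle to bowl.
Mind the look-alikes: they are no part of the job. Leave any pink look-alike of the wedge alone.

How it is judged:
By the outcome, as a careful person would: the job done as asked, in the order asked, and still so for the second after the job is handed in, with the robot touching nothing.
It also fails if it takes over 56 s, if anything falls off the work surface, if the arm or the gripper's body presses on something with over 40 N, if the wrist force passes 120 N, or if a joint passes its speed limit or range.

## Working session

There is one attempt and no reset: what is moved stays moved. The work goes in short steps, Python scripts to look and compute and a tool call to move; the robot and the scene stay as the last step left them, time stands still between calls to the robot, and variables do not carry over. Pictures are saved under pics/ and viewed, about 8 in all and at most 12, crops included, and the job is handed in when it is done.

Besides the shell and the picture viewer there is one more tool, called as a command line: name --argument value ..., lists and objects as JSON in quotes. play_rows: Moves the arm, as the interface text tells. Its arguments: {"type":"object","properties":{"steps":{"type":"string"},"claw":{"type":"number"},"squeeze":{"type":"number"}},"required":["steps"]}

```bash
mkdir -p pics; ls; cat > h.py <<'E'
import numpy as np, cv2
from cell import observe, imaging, close_job, spotter, bot
from scipy.spatial.transform import Rotation as R
def K(p):
    f=240/np.tan(np.radians(p['vfov'])/2); return np.array([[f,0,p['cx']],[0,f,p['cy']],[0,0,1.]])
def ray(cam,px,p=None):
    p=p or imaging.camera_params(cam)
    u=cv2.undistortPoints(np.array([[px]],float),K(p),np.array(p['D'],float))[0,0]
    Rm=cv2.Rodrigues(np.array(p['rvec'],float))[0]; t=np.array(p['tvec'],float)
    return -Rm.T@t, Rm.T@np.array([u[0],u[1],1.])
def onz(cam,px,z,p=None):
    c,d=ray(cam,px,p); return c+d*(z-c[2])/d[2]
def proj(cam,P,p=None):
    p=p or imaging.camera_params(cam)
    return cv2.projectPoints(np.atleast_2d(np.array(P,float)),np.array(p['rvec'],float),np.array(p['tvec'],float),K(p),np.array(p['D'],float))[0][:,0]
def snap(cam,name,crop=None,s=1):
    im=imaging.read_camera(cam)
    o=im if crop is None else im[crop[1]:crop[3],crop[0]:crop[2]]
    o=cv2.resize(o,None,fx=s,fy=s,interpolation=cv2.INTER_CUBIC)
    cv2.imwrite('pics/'+name+'.png',o[:,:,::-1]); return im
E
python3 - <<'E'
from h import *
a=snap('scene','scene0'); b=snap('side','side0')
cv2.imwrite('pics/both.png',np.vstack([cv2.resize(a,(400,300)),cv2.resize(b,(400,300))])[:,:,::-1])
for c in('scene','side'):
    p=imaging.camera_params(c); print(c,ray(c,[320,240],p)[0].round(3),p['vfov'])
    for l in('wedge_grip','wedge_tip','wedge','packer','tray_edge','stand','tray','tumbler','cleaner','spoon'):
        print(l,[(np.round(d['at']).tolist(),round(d['conf'],2),onz(c,d['at'],{'wedge_grip':.0225,'tray_edge':.008,'tray':.02}.get(l,0.),p)[:2].round(3).tolist()) for d in spotter.pinpoint(c,l)])
print(observe())
E
```

```text
pics
scene [ 1.062 -0.767  1.173] 43.86594658073898
wedge_grip [([278.0, 244.0], 0.66, [0.45, -0.189]), ([304.0, 280.0], 0.64, [0.563, -0.231]), ([351.0, 112.0], 0.62, [0.307, 0.289])]
wedge_tip [([291.0, 120.0], 0.88, [0.174, 0.175]), ([323.0, 299.0], 0.72, [0.621, -0.231])]
wedge [([301.0, 276.0], 0.89, [0.542, -0.216]), ([320.0, 116.0], 0.8, [0.231, 0.24])]
packer [([264.0, 324.0], 0.55, [0.558, -0.364])]
tray_edge [([367.0, 193.0], 0.77, [0.515, 0.082])]
stand [([386.0, 178.0], 0.61, [0.519, 0.161])]
tray [([408.0, 154.0], 0.93, [0.527, 0.254])]
tumbler [([461.0, 268.0], 0.86, [0.823, 0.039])]
cleaner [([222.0, 381.0], 0.66, [0.582, -0.521])]
spoon [([343.0, 346.0], 0.58, [0.73, -0.297])]
side [0.357 0.726 0.993] 49.61624581014928
wedge_grip [([362.0, 225.0], 0.7, [0.46, -0.188]), ([400.0, 411.0], 0.66, [0.308, 0.292])]
wedge_tip [([467.0, 374.0], 0.73, [0.178, 0.174]), ([306.0, 209.0], 0.56, [0.623, -0.239])]
wedge [([437.0, 391.0], 0.96, [0.239, 0.225])]
packer [([336.0, 179.0], 0.86, [0.564, -0.375]), ([321.0, 310.0], 0.61, [0.514, 0.071]), ([234.0, 251.0], 0.3, [0.767, -0.058
[... 356 characters left out ...]
, [0.541, 0.238])]
{'time': 1.1, 'joint_pos': array([-1.35320416,  0.52139323, -0.03629227,  1.59949592,  0.02119193,
        1.02110837, -0.1127887 ]), 'dq': array([-0.00017329, -0.00142884, -0.00144032,  0.00077726, -0.00023999,
       -0.00120545, -0.00146216]), 'effort': array([ 3.45912500e-03, -9.26848483e+01,  1.97965533e+00, -3.70277166e+01,
        1.80357863e-02,  1.59869534e-03,  9.30664714e-05]), 'position': array([0.17742089, 0.59927997, 0.23129655]), 'tool_rot': array([-4.50569954e-01, -3.10910923e+00,  3.17030992e-05]), 'contact_force': array([-0.53104895,  0.47404095,  0.90426669]), 'torque': array([ 0.06738739, -0.01764613, -0.00282492]), 'gripper_width': 0.08539818616017837}
```

View pics/scene0.png

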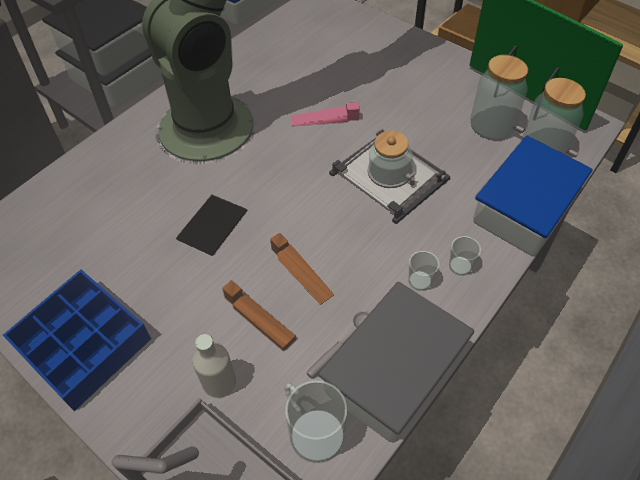

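View pics/side0.png

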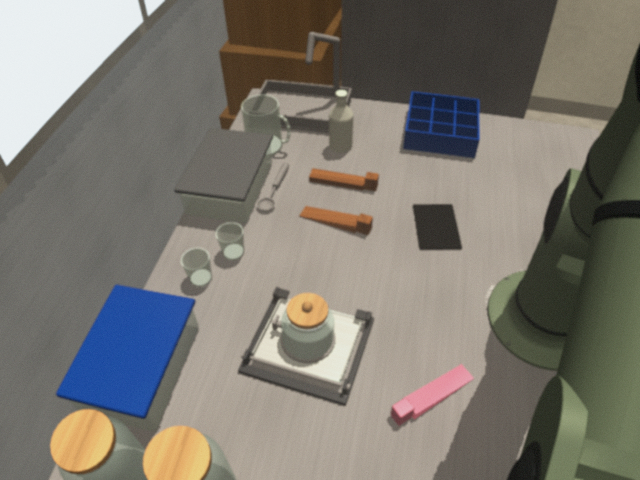

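The pictures show two brown candidates. A has its grip at scene (278,244) and end at (323,299). B has its grip at (234,290) and end at (288,340). The pink one at (325,115) is a decoy. A seems to thin out at its end, while B shows a thick end face, so I'll confirm with one enlarged crop.

```bash
python3 - <<'E'
from h import *
a=imaging.read_camera('scene')[225:355,215:345]; b=imaging.read_camera('side')[155:245,295:385]
o=np.hstack([cv2.resize(a,(400,400),interpolation=2),cv2.resize(b,(400,400),interpolation=2)])
cv2.imwrite('pics/cand.png',o[:,:,::-1])
# refine
import itertools
def tri(p1,p2):
    A=[];B=[]
    for c,p in(('scene',p1),('side',p2)):
        o,d=ray(c,p); d/=np.linalg.norm(d); M=np.eye(3)-np.outer(d,d); A.append(M);B.append(M@o)
    return np.linalg.solve(A[0]+A[1],B[0]+B[1]).round(4)
for l in('tray_edge','tray','stand','wedge_grip','wedge_tip'):
    D={c:[d['at'] for d in spotter.pinpoint(c,l)][:3] for c in('scene','side')}
    for x,y in itertools.product(D['scene'],D['side']): print(l,np.round(x),np.round(y),tri(x,y))
E
```

```text
tray_edge [366. 193.] [322. 310.] [0.5116 0.0794 0.0096]
tray_edge [461. 268.] [322. 310.] [ 0.6652  0.0585 -0.0814]
tray_edge [278. 245.] [322. 310.] [ 0.4566 -0.0764 -0.136 ]
tray [406. 155.] [293. 369.] [0.532  0.2432 0.0279]
tray [406. 155.] [364. 228.] [0.522  0.0536 0.2264]
tray [419. 284.] [293. 369.] [ 0.6456  0.1012 -0.3011]
tray [419. 284.] [364. 228.] [ 0.6125 -0.111   0.0397]
wedge_grip [354. 114.] [363. 227.] [0.4522 0.0602 0.2687]
wedge_grip [276. 243.] [363. 227.] [ 0.4523 -0.1894  0.0214]
wedge_tip [327. 298.] [465. 373.] [ 0.2749 -0.0229 -0.4558]
wedge_tip [327. 298.] [304. 211.] [ 0.6267 -0.2264  0.0038]
wedge_tip [327. 298.] [363. 228.] [ 0.5319 -0.2145 -0.0563]
wedge_tip [291. 117.] [465. 373.] [0.1799 0.1768 0.0104]
wedge_tip [291. 117.] [304. 211.] [ 0.4787 -0.0209  0.2862]
wedge_tip [291. 117.] [363. 228.] [ 0.3989 -0.004   0.2421]
```

View pics/cand.png

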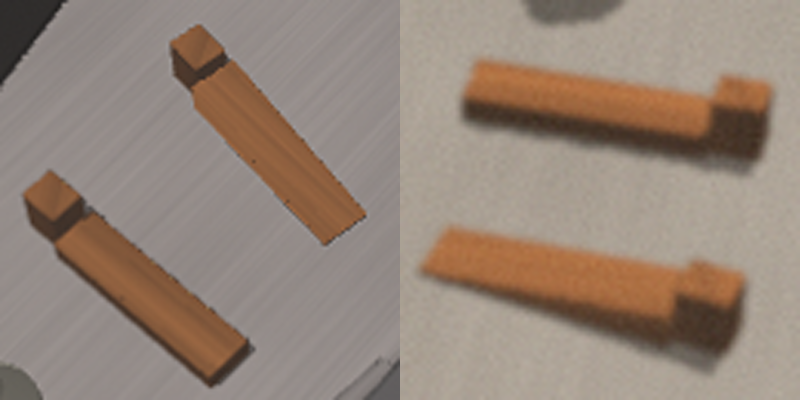

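A tapers to a thin edge, so it is the wedge. B keeps a constant thickness with a visible end face, so it is the packer. I'll plan the approach now.

```bash
cat >> h.py <<'E'
def yaw_of(rv): x=R.from_rotvec(rv).apply([1,0,0]); return np.degrees(np.arctan2(x[1],x[0]))
def wrap(a): return (a+180)%360-180
def plan(P,yaw,n,polar=False,dyaw=None):
    """tool-down rows from the measured pose to P, tool-x yaw (deg)"""
    s=observe(); p0=s['position']; y0=yaw_of(s['tool_rot']); P=np.array(P,float)
    d=wrap(yaw-y0) if dyaw is None else dyaw
    Rt=R.from_euler('z',yaw,degrees=True)*R.from_euler('x',180,degrees=True)
    R0=R.from_rotvec(s['tool_rot']); 
    tilt=R0.apply([0,0,1]); print('time',s['time'],'pos',p0.round(4),'yaw',y0.round(2),'z-axis',tilt.round(4),'F',s['contact_force'].round(2),'w',round(s['gripper_width'],4))
    prev=p0; Rp=R0; out=[]
    for i in range(1,n+1):
        t=i/n
        if polar:
            r0,r1=np.hypot(*p0[:2]),np.hypot(*P[:2]); a0,a1=np.arctan2(p0[1],p0[0]),np.arctan2(P[1],P[0])
            r=r0+(r1-r0)*t;a=a0+(a1-a0)*t; q=np.array([r*np.cos(a),r*np.sin(a),p0[2]+(P[2]-p0[2])*t])
        else: q=p0+(P-p0)*t
        Rq=R.from_euler('z',y0+d*t,degrees=True)*R.from_euler('x',180,degrees=True)
        sh=Rp.inv().apply(q-prev)*100; rv=(Rp.inv()*Rq).as_rotvec()
        out.append(' '.join('%.3g'%round(v,3) for v in [*sh,*rv])); prev=q;Rp=Rq
    for i in range(0,n,5): print('; '.join(out[i:i+5]))
E
python3 -c "
from h import *
plan([.42,-.18,.2],-12,22,True)"
```

```text
time 1.7 pos [0.1775 0.5993 0.2313] yaw 163.51 z-axis [ 0. -0. -1.] F [-0.41  0.04 -0.27] w 0.0854
-4.73 -0.945 0.143 -0 0 0.139; -4.72 -0.649 0.142 0 -0 0.139; -4.7 -0.358 0.142 0 -0 0.139; -4.65 -0.073 0.142 0 -0 0.139; -4.59 0.206 0.142 -0 -0 0.139
-4.51 0.476 0.142 0 -0 0.139; -4.42 0.738 0.142 -0 -0 0.139; -4.31 0.989 0.142 -0 -0 0.139; -4.19 1.23 0.142 0 -0 0.139; -4.05 1.46 0.142 0 -0 0.139
-3.9 1.68 0.142 0 -0 0.139; -3.74 1.88 0.142 0 -0 0.139; -3.57 2.08 0.142 -0 -0 0.139; -3.4 2.25 0.142 0 -0 0.139; -3.21 2.42 0.142 -0 -0 0.139
-3.02 2.57 0.142 0 -0 0.139; -2.81 2.7 0.142 0 -0 0.139; -2.61 2.82 0.142 0 -0 0.139; -2.4 2.93 0.142 -0 -0 0.139; -2.19 3.02 0.142 0 -0 0.139
-1.98 3.1 0.142 -0 -0 0.139; -1.76 3.16 0.142 -0 -0 0.139
```

play_rows --steps "-4.7 -0.9 0 0 0 0.14; -4.7 -0.6 0 0 0 0.14; -4.7 -0.4 0 0 0 0.14; -4.6 -0.1 0 0 0 0.14; -4.6 0.2 0 0 0 0.14" --claw 0

```text
time: 2.2
position: [0.3633, 0.4595, 0.2304]
tool_rot: [-1.504, -2.754, -0.002]
contact_force: [0.4, 0.8, -0.1]
gripper_width: 0.0856
```

play_rows --steps "-4.5 0.5 0 0 0 0.14; -4.4 0.7 0 0 0 0.14; -4.3 1 0 0 0 0.14; -4.2 1.2 0 0 0 0.14; -4 1.5 0 0 0 0.14"

```text
time: 2.7
position: [0.4753, 0.2603, 0.2301]
tool_rot: [-2.389, -2.034, -0.004]
contact_force: [1.0, 0.2, -0.9]
gripper_width: 0.0856
```

play_rows --steps "-3.9 1.7 0 0 0 0.14; -3.7 1.9 0 0 0 0.14; -3.6 2.1 0 0 0 0.14; -3.4 2.2 0 0 0 0.14; -3.2 2.4 0 0 0 0.14"

```text
time: 3.2
position: [0.4927, 0.0474, 0.2299]
tool_rot: [-2.958, -1.045, -0.007]
contact_force: [1.3, 0.4, -0.2]
gripper_width: 0.0856
```

play_rows --steps "-3 2.6 0 0 0 0.14; -2.8 2.7 0 0 0 0.14; -2.6 2.8 0 0 0 0.14; -2.4 2.9 0 0 0 0.14; -2.2 3 0 0 0 0.14"

```text
time: 3.7
position: [0.4247, -0.1386, 0.2295]
tool_rot: [-3.134, 0.08, -0.01]
contact_force: [0.9, -0.6, -0.1]
gripper_width: 0.0851
```

```bash
python3 -c "
from h import *
plan([.45,-.19,.2],-12,10,True)
print(observe()['joint_pos'].round(2))"
```

```text
time 3.7 pos [ 0.4247 -0.1386  0.2295] yaw -2.93 z-axis [ 0.0064  0.006  -1.    ] F [ 0.89 -0.63 -0.12] w 0.0851
0.301 0.476 0.294 -0.006 -0.006 0.016; 0.305 0.475 0.295 -0 -0 0.016; 0.308 0.476 0.295 0 -0 0.016; 0.311 0.477 0.295 0 -0 0.016; 0.313 0.478 0.295 0 -0 0.016
0.316 0.48 0.295 -0 -0 0.016; 0.319 0.481 0.295 0 -0 0.016; 0.322 0.482 0.295 0 -0 0.016; 0.324 0.483 0.295 -0 -0 0.016; 0.327 0.484 0.295 0 -0 0.016
[-0.5   0.34  0.87  2.08 -0.35  0.86 -1.05]
```

play_rows --steps "1 1.5 0 -0.006 -0.006 0.05; 1 1.5 0 0 0 0.05; 0.5 1.2 0 0 0 0.05; 0.3 0.5 0 0 0 0; 0 0 0 0 0 0"

```text
time: 4.2
position: [0.4448, -0.194, 0.2301]
tool_rot: [-3.122, 0.343, -0.001]
contact_force: [-0.4, 0.5, -0.1]
gripper_width: 0.0852
```

```bash
python3 - <<'E'
from h import *
s=observe();p=imaging.camera_params('wrist'); im=snap('wrist','wrist1')
print(s['joint_pos'].round(2), 'cam',ray('wrist',[320,240],p)[0].round(3))
for l,z in(('wedge_grip',.0225),('wedge_tip',.002),('wedge',0),('packer',0)):
    print(l,[(np.round(d['at']).tolist(),round(d['conf'],2),onz('wrist',d['at'],z,p)[:2].round(4).tolist()) for d in spotter.pinpoint('wrist',l)])
# segment brown
hsv=cv2.cvtColor(im,cv2.COLOR_RGB2HSV); m=((hsv[...,0]<18)&(hsv[...,1]>110)&(hsv[...,2]>40)).astype('uint8')
n,lab,st,c=cv2.connectedComponentsWithStats(m)
for i in range(1,n):
    if st[i,4]>500: print(st[i],c[i].round(1))
plan([.4525,-.1895,.2],-12,2)
E
```

```text
[-0.37  0.43  0.88  1.99 -0.42  0.91 -1.06] cam [ 0.517 -0.21   0.373]
wedge_grip [([314.0, 203.0], 0.67, [0.4544, -0.1949])]
wedge_tip [([309.0, 17.0], 0.63, [0.6292, -0.2288]), ([109.0, 441.0], 0.63, [0.1778, 0.1714])]
wedge [([313.0, 106.0], 0.95, [0.5494, -0.2144])]
packer [([457.0, 63.0], 0.97, [0.5588, -0.3647])]
[ 434    0   62  183 7825] [464.6  88. ]
[ 289   16   43  207 7966] [310.4 114.5]
time 4.45 pos [ 0.4448 -0.1929  0.2302] yaw -12.48 z-axis [ 0.0011  0.0017 -1.    ] F [ 0.34 -0.1   0.26] w 0.0855
0.339 -0.247 1.51 -0.002 -0.001 -0.004; 0.341 -0.248 1.51 -0 0 -0.004
```

View pics/wrist1.png

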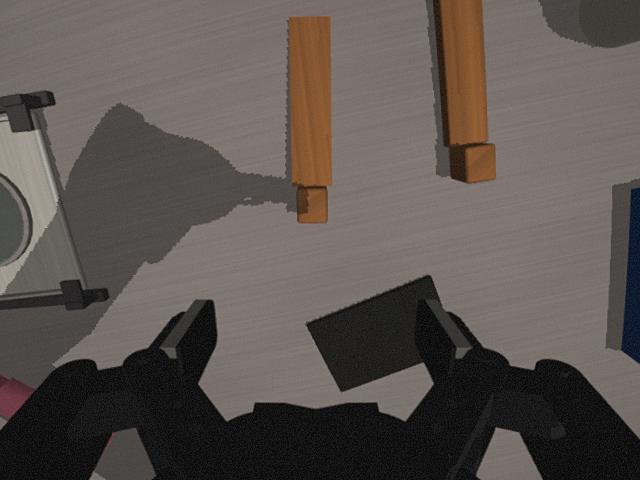

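The wrist view agrees: the wedge has its grip at (312,204) and tip at (310,17), with the packer to the right at (465,88). Next I descend to the grip block.

```bash
python3 -c "
from h import *
plan([.4505,-.1915,.012],-11.3,5)"
```

```text
time 4.45 pos [ 0.4448 -0.1929  0.2302] yaw -12.48 z-axis [ 0.0011  0.0017 -1.    ] F [ 0.34 -0.1   0.26] w 0.0855
0.102 -0.044 4.36 -0.002 -0.001 -0.004; 0.106 -0.052 4.36 0 0 -0.004; 0.106 -0.051 4.36 -0 0 -0.004; 0.106 -0.051 4.36 0 0 -0.004; 0.106 -0.05 4.36 0 0 -0.004
```

play_rows --steps "0.1 -0.05 4.5 -0.002 -0.001 -0.004; 0.1 -0.05 4.5 0 0 -0.004; 0.1 -0.05 4 0 0 -0.004; 0.1 -0.05 4 0 0 -0.004; 0.1 -0.05 2 0 0 -0.004"

```text
time: 4.95
position: [0.4538, -0.1887, 0.0366]
tool_rot: [-3.127, 0.298, -0.011]
contact_force: [0.2, 0.2, -0.3]
gripper_width: 0.0854
```

```bash
python3 -c "
from h import *
plan([.4505,-.1915,.011],-11.3,3)"
```

```text
time 4.95 pos [ 0.4538 -0.1887  0.0366] yaw -10.9 z-axis [ 7.e-03 -1.e-04 -1.e+00] F [ 0.21  0.2  -0.32] w 0.0854
-0.095 0.115 0.853 -0.001 -0.007 0.002; -0.089 0.114 0.854 -0 -0 0.002; -0.089 0.114 0.854 0 -0 0.002
```

play_rows --steps "-0.1 0.1 0.9 -0.001 -0.007 0.002; -0.1 0.1 0.9 0 0 0.002; -0.1 0.1 0.75 0 0 0.002; 0 0 0 0 0 0"

```text
time: 5.35
position: [0.4498, -0.1903, 0.0091]
tool_rot: [-3.126, 0.306, 0.003]
contact_force: [-0.0, 0.5, -0.1]
gripper_width: 0.0854
```

play_rows --steps "0 0 0 0 0 0; 0 0 0 0 0 0; 0 0 0 0 0 0; 0 0 0 0 0 0; 0 0 0 0 0 0" --claw 1 --squeeze 50

```text
time: 5.85
position: [0.4513, -0.1905, 0.0116]
tool_rot: [-3.127, 0.305, -0.003]
contact_force: [-0.1, -0.4, -1.3]
gripper_width: 0.0294
```

```bash
python3 - <<'E'
from h import *
plan([.4505,-.1915,.051],-11.3,3); print(observe()['joint_pos'].round(2))
p=imaging.camera_params('wrist'); im=snap('wrist','w2')
E
```

```text
time 5.85 pos [ 0.4513 -0.1905  0.0116] yaw -11.14 z-axis [ 1.8e-03 -1.0e-04 -1.0e+00] F [-0.07 -0.43 -1.3 ] w 0.0294
-0.017 0.036 -1.31 -0 -0.002 0.001; -0.02 0.036 -1.31 0 -0 0.001; -0.019 0.036 -1.31 -0 -0 0.001
[-0.06  0.76  0.47  2.11 -0.79  0.46 -0.74]
```

play_rows --steps "0 0 -1.5 0 -0.002 0; 0 0 -1.5 0 0 0; 0 0 -1.5 0 0 0; 0 0 0 0 0 0"

```text
time: 6.3
position: [0.4507, -0.1902, 0.0576]
tool_rot: [-3.126, 0.305, 0.003]
contact_force: [0.6, 0.1, -0.7]
gripper_width: 0.0293
```

```bash
python3 - <<'E'
from h import *
plan([.488,-.170,.055],84,14); print(observe()['joint_pos'].round(2))
E
```

```text
time 6.3 pos [ 0.4507 -0.1902  0.0576] yaw -11.14 z-axis [-0.0018  0.001  -1.    ] F [ 0.62  0.08 -0.71] w 0.0293
0.234 -0.193 0.018 -0.001 0.002 -0.119; 0.255 -0.164 0.019 -0 0 -0.119; 0.272 -0.133 0.019 0 0 -0.119; 0.286 -0.1 0.019 -0 0 -0.119; 0.296 -0.065 0.019 0 0 -0.119
0.302 -0.03 0.019 -0 0 -0.119; 0.303 0.006 0.019 0 0 -0.119; 0.3 0.042 0.019 -0 0 -0.119; 0.293 0.077 0.019 0 0 -0.119; 0.282 0.111 0.019 0 0 -0.119
0.267 0.144 0.019 0 0 -0.119; 0.248 0.175 0.019 0 0 -0.119; 0.225 0.203 0.019 -0 0 -0.119; 0.2 0.228 0.019 0 0 -0.119
[-0.14  0.69  0.58  2.1  -0.71  0.56 -0.81]
```

play_rows --steps "0.23 -0.2 0 0 0 -0.12; 0.25 -0.16 0 0 0 -0.12; 0.27 -0.13 0 0 0 -0.12; 0.29 -0.1 0 0 0 -0.12; 0.3 -0.07 0 0 0 -0.12"

```text
time: 6.8
position: [0.4637, -0.1813, 0.055]
tool_rot: [-3.068, -0.666, 0.005]
contact_force: [0.0, -0.2, -1.1]
gripper_width: 0.0295
```

play_rows --steps "0.3 -0.03 0 0 0 -0.12; 0.3 0 0 0 0 -0.12; 0.3 0.04 0 0 0 -0.12; 0.3 0.08 0 0 0 -0.12; 0.28 0.1 0 0 0 -0.12"

```text
time: 7.3
position: [0.4763, -0.1718, 0.0517]
tool_rot: [-2.71, -1.577, 0.004]
contact_force: [-0.5, -0.6, -1.8]
gripper_width: 0.0293
```

```bash
python3 - <<'E'
from h import *
plan([.488,-.170,.055],84,5); print(observe()['joint_pos'].round(2))
E
```

```text
time 7.3 pos [ 0.4763 -0.1718  0.0517] yaw 60.38 z-axis [-0.005   0.0039 -1.    ] F [-0.5  -0.59 -1.83] w 0.0293
0.147 0.185 -0.067 -0.006 -0.001 -0.082; 0.131 0.197 -0.066 0 0 -0.082; 0.114 0.207 -0.066 0 0 -0.082; 0.097 0.215 -0.066 -0 0 -0.082; 0.079 0.223 -0.066 -0 0 -0.082
[ 0.04  0.64  0.25  2.04 -0.32  0.5   0.02]
```

play_rows --steps "0.15 0.18 -0.07 -0.006 -0.001 -0.085; 0.13 0.2 -0.07 0 0 -0.085; 0.11 0.2 -0.07 0 0 -0.085; 0.1 0.2 -0.07 0 0 -0.085; 0.08 0.2 -0.07 0 0 -0.085"

```text
time: 7.8
position: [0.4872, -0.1679, 0.0519]
tool_rot: [-2.296, -2.138, -0.002]
contact_force: [-0.2, -1.3, -1.7]
gripper_width: 0.0293
```

```bash
python3 - <<'E'
from h import *
plan([.488,-.170,.055],84,5)
a=imaging.read_camera('scene')[120:230,320:460]; b=imaging.read_camera('side')[275:405,230:385]
o=np.hstack([cv2.resize(a,None,fx=3.6,fy=3.6,interpolation=2)[:396],cv2.resize(b,(400,335),interpolation=2)]) if 0 else None
A=cv2.resize(a,(400,314),interpolation=2); B=cv2.resize(b,(400,335),interpolation=2)
cv2.imwrite('pics/st.png',np.hstack([cv2.copyMakeBorder(A,0,21,0,0,0),B])[:,:,::-1])
for c in('scene','side','wrist'):
    p=imaging.camera_params(c); imaging.read_camera(c)
    for l,z in(('wedge_grip',.0655),('wedge_tip',.045),('tray_edge',.009),('tray',.025),('stand',0)):
        print(c,l,[(np.round(d['at']).tolist(),round(d['conf'],2),onz(c,d['at'],z,p)[:2].round(4).tolist()) for d in spotter.pinpoint(c,l)][:3])
im=snap('wrist','w3')
E
```

```text
time 7.8 pos [ 0.4872 -0.1679  0.0519] yaw 85.91 z-axis [-0.0015  0.0039 -1.    ] F [-0.16 -1.32 -1.68] w 0.0293
-0.04 0.019 -0.063 -0.002 -0.004 0.007; -0.04 0.019 -0.062 0 -0 0.007; -0.04 0.02 -0.062 0 -0 0.007; -0.04 0.02 -0.062 0 -0 0.007; -0.039 0.02 -0.062 0 -0 0.007
scene wedge_grip [([296.0, 233.0], 0.84, [0.4852, -0.163]), ([352.0, 115.0], 0.56, [0.3427, 0.2438])]
scene wedge_tip [([346.0, 198.0], 0.55, [0.5005, 0.01])]
scene tray_edge [([365.0, 191.0], 0.78, [0.507, 0.0815])]
scene tray [([405.0, 152.0], 0.56, [0.5179, 0.25])]
scene stand [([388.0, 180.0], 0.87, [0.5268, 0.1592])]
side wedge_grip [([349.0, 222.0], 0.84, [0.4893, -0.1522]), ([404.0, 412.0], 0.8, [0.3039, 0.3108])]
side wedge_tip [([469.0, 368.0], 0.91, [0.1825, 0.1859]), ([331.0, 277.0], 0.76, [0.5025, 0.0087]), ([311.0, 342.0], 0.24, [0.5111, 0.1854])]
side tray_edge [([320.0, 312.0], 0.84, [0.5132, 0.0826])]
side tray [([295.0, 371.0], 0.74, [0.5322, 0.2462]), ([321.0, 310.0], 0.4, [0.5105, 0.0894])]
side stand [([310.0, 341.0], 0.89, [0.5203, 0.1562]), ([294.0, 370.0], 0.32, [0.5387, 0.2316])]
wrist wedge_grip [([316.0, 308.0], 0.88, [0.4879, -0.1638])]
wrist wedge_tip []
wrist tray_edge []
wrist tray []
wrist stand []
```

View pics/st.png

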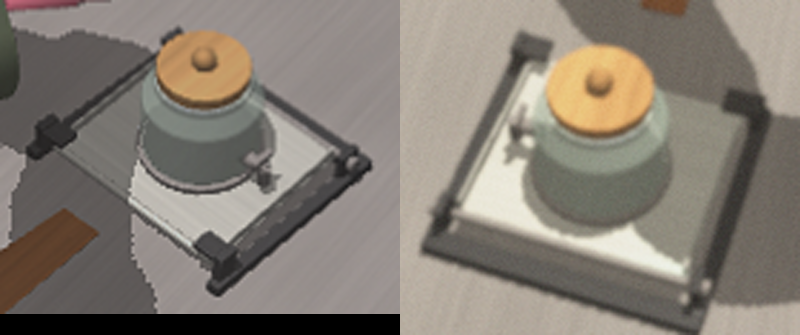

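View pics/w3.png

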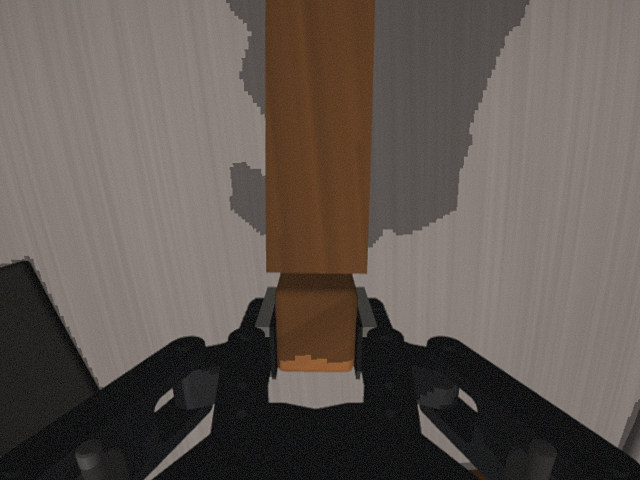

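```bash
cat > fit.py <<'E'
from h import *
from scipy.optimize import least_squares
P={c:imaging.camera_params(c) for c in('scene','side')}
obs=[('scene',[337.5,166.2],[-.109,-.085,.036]),('scene',[394.6,205.8],[.109,-.085,.036]),
('side',[363.7,313.8],[-.109,-.085,.036]),('side',[280.8,292.4],[.109,-.085,.036])]
for c,px in(('scene',[366,192.5]),('side',[321,310.5])): obs.append((c,px,[0,-.087,.009]))
for c,px in(('scene',[406.5,154]),('side',[293,370])): obs.append((c,px,[0,.085,.022]))
def w(q,v): return R.from_euler('z',q[2]).apply(v)+[q[0],q[1],0]
f=lambda q: np.concatenate([proj(c,w(q,v),P[c])[0]-px for c,px,v in obs])
r=least_squares(f,[.52,.16,-.1],loss='soft_l1'); q=r.x
print('stand',q[:2].round(4),'yaw deg',np.degrees(q[2]).round(2)); print(f(q).reshape(-1,2).round(1).tolist())
print('edge',w(q,[0,-.085,0]).round(4))
for c in('scene','side'):
    for s in(-1,1): print(c,s,onz(c,[o for o in obs if o[0]==c][0 if s<0 else 1][1],.036)[:2].round(4))
E
python3 fit.py
```

```text
stand [0.5225 0.1639] yaw deg -6.25
[[-1.6, -2.2], [4.6, 3.6], [4.1, 1.9], [-5.7, -0.7], [-0.4, 0.8], [0.1, -0.8], [2.5, 1.8], [1.9, 2.3]]
edge [0.5132 0.0794 0.    ]
scene -1 [0.4131 0.0875]
scene 1 [0.606 0.07 ]
side -1 [0.4145 0.088 ]
side 1 [0.6083 0.0668]
```

```bash
python3 - <<'E'
from h import *
for c,a,b in(('scene',[395.3,222.6],[449.5,177.8]),('side',[346.3,403.7],[238.5,371.9])):
    for z in(0,.02):
        A,B=onz(c,a,z),onz(c,b,z); d=B-A; print(c,z,A.round(4),B.round(4),np.degrees(np.arctan2(d[1],d[0])).round(2),np.linalg.norm(d).round(3))
# wedge axis in the hand from wrist picture edges
im=cv2.imread('pics/w3.png'); p=imaging.camera_params('wrist')
h=cv2.cvtColor(im,cv2.COLOR_BGR2HSV); m=(h[...,0]<18)&(h[...,1]>120)
s=observe(); z0=s['position'][2]-.0116
ax=[]
for r in range(5,260,25):
    cs=np.where(m[r,200:450])[0]+200
    L,Rr=cs.min(),cs.max()
    z=z0+.02; ax.append((onz('wrist',[L,r],z,p)+onz('wrist',[Rr+1,r],z,p))/2)
ax=np.array(ax); d=np.polyfit(ax[:,1],ax[:,0],1); print('wedge yaw',90-np.degrees(np.arctan(d[0])),'tool yaw',yaw_of(s['tool_rot']), 'wedge axis x at tcp y',np.polyval(d,s['position'][1]),s['position'])
E
```

```text
scene 0 [0.624  0.0527 0.    ] [0.6512 0.2679 0.    ] 82.78 0.217
scene 0.02 [0.6314 0.0388 0.02  ] [0.6582 0.2503 0.02  ] 82.78 0.213
side 0 [0.4171 0.2862 0.    ] [0.6531 0.261  0.    ] -6.09 0.237
side 0.02 [0.4159 0.2951 0.02  ] [0.6471 0.2704 0.02  ] -6.09 0.233
wedge yaw 85.01146474501431 tool yaw 85.6965883649958 wedge axis x at tcp y 0.4878455489493252 [ 0.48727868 -0.16828548  0.05251693]
```

```bash
python3 -c "
from h import *
plan([.486,-.165,.013],84.2,4)"
```

```text
time 8.85 pos [ 0.4873 -0.1683  0.0525] yaw 85.7 z-axis [-0.0011  0.0031 -1.    ] F [ 0.33  0.23 -0.99] w 0.0293
0.077 -0.037 0.988 -0.001 -0.003 0.007; 0.079 -0.039 0.988 0 -0 0.007; 0.079 -0.039 0.988 0 -0 0.007; 0.079 -0.04 0.988 0 -0 0.007
```

play_rows --steps "0.08 -0.04 1 -0.001 -0.003 0.007; 0.08 -0.04 1 0 0 0.007; 0.08 -0.04 1 0 0 0.007; 0.08 -0.04 0.8 0 0 0.007; 0 0 0 0 0 0"

```text
time: 9.35
position: [0.4862, -0.1646, 0.011]
tool_rot: [2.336, 2.1, 0.0]
contact_force: [-3.1, 1.0, 25.2]
gripper_width: 0.0293
```

```bash
python3 -c "
from h import *
plan([.486,-.165,.0116],84.2,2)"
```

```text
time 9.35 pos [ 0.4862 -0.1646  0.011 ] yaw 83.91 z-axis [ 5.e-04 -4.e-04 -1.e+00] F [-3.09  1.   25.22] w 0.0293
-0.02 -0.006 -0.032 0.001 0 -0.003; -0.02 -0.006 -0.032 0 0 -0.003
```

play_rows --steps "0 0 -0.07 0 0 0; 0 0 0 0 0 0; 0 0 0 0 0 0" --claw 0.45

```text
time: 9.65
position: [0.4858, -0.1644, 0.0101]
tool_rot: [-2.337, -2.099, 0.001]
contact_force: [0.6, -0.3, -0.4]
gripper_width: 0.0469
```

play_rows --steps "0 0 0 0 0 0; 0 0 0 0 0 0; 0 0 0 0 0 0; 0 0 0 0 0 0" --claw 1 --squeeze 50

```text
time: 10.05
position: [0.4858, -0.1645, 0.0101]
tool_rot: [-2.337, -2.099, 0.001]
contact_force: [-1.1, -0.3, -0.5]
gripper_width: 0.0291
```

```bash
cat > look.py <<'E'
import sys
from h import *
tag=sys.argv[1]
p=imaging.camera_params('wrist'); im=snap('wrist','w_'+tag); s=observe()
h=cv2.cvtColor(im,cv2.COLOR_RGB2HSV); m=(h[...,0]<18)&(h[...,1]>120)
ax=[]
for r in range(5,240,20):
    cs=np.where(m[r,200:450])[0]+200
    if len(cs)<20: continue
    ax.append((onz('wrist',[cs.min(),r],.015,p)+onz('wrist',[cs.max()+1,r],.015,p))/2)
ax=np.array(ax); d=np.polyfit(ax[:,1],ax[:,0],1); print('wedge yaw',(90-np.degrees(np.arctan(d[0]))).round(2),'axis x at edge',np.polyval(d,.079).round(4))
a=imaging.read_camera('scene')[120:260,280:460]; b=imaging.read_camera('side')[215:405,230:400]
A=cv2.resize(a,(400,311),interpolation=2); B=cv2.resize(b,(400,447),interpolation=2)
cv2.imwrite('pics/s_%s.png'%tag,np.hstack([cv2.copyMakeBorder(A,0,136,0,0,0),B])[:,:,::-1])
for c in('scene','side'):
    for l,z in(('wedge_grip',.0225),('wedge_tip',.002),('tray_edge',.009)):
        print(c,l,[(np.round(d['at']).tolist(),round(d['conf'],2),onz(c,d['at'],z)[:2].round(4).tolist()) for d in spotter.pinpoint(c,l)][:2])
plan(s['position'],83.9,1); print(s['joint_pos'].round(2))
E
python3 look.py a
```

```text
wedge yaw 83.47 axis x at edge 0.5142
scene wedge_grip [([354.0, 114.0], 0.93, [0.3147, 0.2884]), ([296.0, 242.0], 0.92, [0.4795, -0.1595])]
scene wedge_tip [([348.0, 206.0], 0.84, [0.4991, 0.021]), ([325.0, 226.0], 0.69, [0.4935, -0.0661])]
scene tray_edge [([346.0, 206.0], 0.65, [0.5003, 0.0116]), ([370.0, 193.0], 0.61, [0.5205, 0.0849])]
side wedge_grip [([349.0, 233.0], 0.97, [0.4892, -0.1569]), ([400.0, 413.0], 0.94, [0.3094, 0.296])]
side wedge_tip [([329.0, 289.0], 0.96, [0.5081, 0.0106]), ([467.0, 371.0], 0.83, [0.178, 0.1676])]
side tray_edge [([321.0, 312.0], 0.56, [0.5122, 0.084])]
time 10.5 pos [ 0.4858 -0.1644  0.0101] yaw 83.85 z-axis [-6.e-04 -0.e+00 -1.e+00] F [-0.22  0.39  0.86] w 0.0295
-0.002 -0 0.003 -0.001 0 -0.001
[ 0.12  0.71  0.12  2.03 -0.21  0.41  0.3 ]
```

View pics/s_a.png

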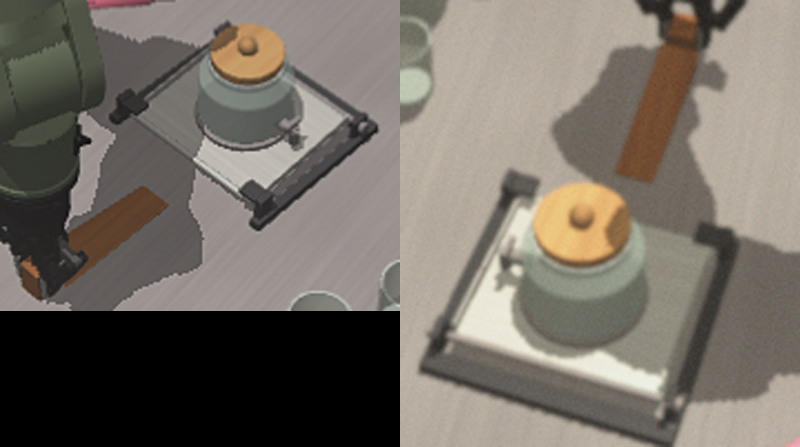

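play_rows --steps "1 0.05 0 0 0 0; 1 0.05 0 0 0 0; 1 0 0 0 0 0; 1 0 0 0 0 0; 0 0 0 0 0 0"

```text
time: 11.0
position: [0.4917, -0.1206, 0.0101]
tool_rot: [-2.337, -2.099, 0.0]
contact_force: [0.9, 0.8, 0.6]
gripper_width: 0.0293
```

```bash
cat > adv.py <<'E'
import sys
from h import *
# line: x=.5115+.1066*(y-.079) for the TCP; argument: travel ahead (m), rows
s=observe(); y=s['position'][1]+float(sys.argv[1])*.994
u=np.array([.106,.994]); print('F along push',(s['contact_force'][:2]@u).round(2))
plan([.5115+.1066*(y-.079),y,.0103],83.9,int(sys.argv[2]))
E
python3 adv.py .04 5
```

```text
F along push 0.89
time 11.0 pos [ 0.4917 -0.1206  0.0101] yaw 83.88 z-axis [-3.e-04  1.e-04 -1.e+00] F [0.92 0.8  0.55] w 0.0293
0.796 -0.031 -0.005 -0 -0 -0; 0.796 -0.031 -0.005 0 0 -0; 0.796 -0.031 -0.005 -0 0 -0; 0.796 -0.031 -0.005 0 0 -0; 0.796 -0.031 -0.005 0 0 -0
```

play_rows --steps "0.7 -0.03 0 0 0 0; 0.7 -0.03 0 0 0 0; 0.7 -0.03 0 0 0 0; 0.7 -0.03 0 0 0 0; 0 0 0 0 0 0"

```text
time: 11.5
position: [0.4937, -0.0899, 0.0101]
tool_rot: [-2.336, -2.1, 0.0]
contact_force: [0.1, 2.1, 0.3]
gripper_width: 0.0293
```

play_rows --steps "0.3 0 0 0 0 0; 0.3 0 0 0 0 0; 0.3 0 0 0 0 0; 0.3 0 0 0 0 0; 0 0 0 0 0 0"

```text
time: 12.0
position: [0.495, -0.0774, 0.0101]
tool_rot: [-2.337, -2.099, 0.001]
contact_force: [-0.4, 1.1, 0.6]
gripper_width: 0.0293
```

```bash
python3 adv.py .02 5; python3 look.py b
```

```text
F along push 1.04
time 12.0 pos [ 0.495  -0.0774  0.0101] yaw 83.86 z-axis [-4.e-04 -1.e-04 -1.e+00] F [-0.44  1.09  0.62] w 0.0293
0.4 -0.003 -0.005 -0 0 -0; 0.4 -0.003 -0.005 0 0 -0; 0.4 -0.003 -0.005 -0 0 -0; 0.4 -0.003 -0.005 0 0 -0; 0.4 -0.003 -0.005 0 0 -0
wedge yaw 83.61 axis x at edge 0.5132
scene wedge_grip [([322.0, 223.0], 0.74, [0.4931, -0.0751]), ([351.0, 115.0], 0.54, [0.3111, 0.2813])]
scene wedge_tip []
scene tray_edge [([367.0, 190.0], 0.88, [0.5096, 0.0893])]
side wedge_grip [([404.0, 411.0], 0.83, [0.3023, 0.2911]), ([342.0, 259.0], 0.79, [0.4926, -0.0686])]
side wedge_tip [([293.0, 372.0], 0.27, [0.5394, 0.239]), ([201.0, 278.0], 0.18, [0.8193, 0.0411])]
side tray_edge [([320.0, 310.0], 0.82, [0.5165, 0.0779])]
time 12.45 pos [ 0.4949 -0.0779  0.0101] yaw 83.83 z-axis [-5.e-04 -3.e-04 -1.e+00] F [0.37 1.57 1.03] w 0.0298
0.048 0.001 0 -0 0 -0.001
[-0.07  0.7   0.14  2.07 -0.24  0.39  0.16]
```

View pics/s_b.png

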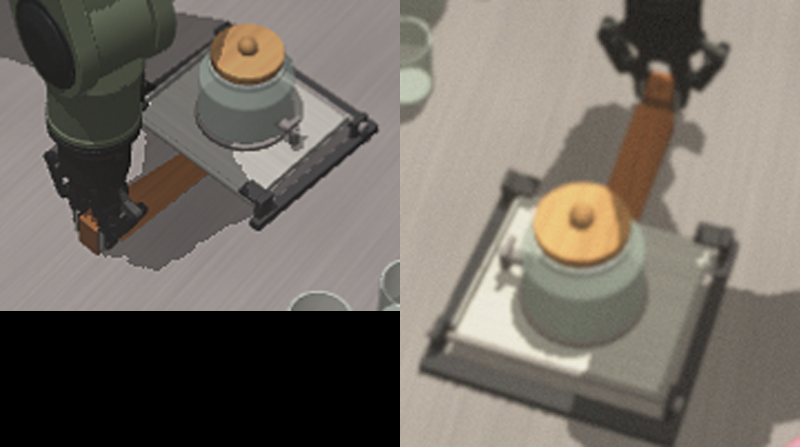

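play_rows --steps "0.35 0 0 0 0 0; 0.35 0 0 0 0 0; 0.35 0 0 0 0 0; 0.35 0 0 0 0 0; 0.35 0 0 0 0 0"

```text
time: 12.95
position: [0.4967, -0.0606, 0.0101]
tool_rot: [2.339, 2.096, -0.002]
contact_force: [-0.7, -11.0, 0.3]
gripper_width: 0.0293
```

play_rows --steps "0.3 0 0 0 0 0; 0.3 0 0 0 0 0; 0.3 0 0 0 0 0; 0.3 0 0 0 0 0; 0.3 0 0 0 0 0"

```text
time: 13.45
position: [0.4975, -0.0506, 0.0102]
tool_rot: [2.341, 2.086, -0.01]
contact_force: [-1.6, -11.8, 3.9]
gripper_width: 0.0291
```

```bash
python3 adv.py .015 5
```

```text
F along push -11.95
time 13.45 pos [ 0.4975 -0.0506  0.0102] yaw 83.41 z-axis [-0.001  -0.0082 -1.    ] F [ -1.6  -11.85   3.87] w 0.0291
0.3 0.002 -0.004 -0 0.008 -0.002; 0.3 0.002 -0.001 0 0 -0.002; 0.3 0.003 -0.001 0 0 -0.002; 0.3 0.003 -0.001 0 0 -0.002; 0.3 0.004 -0.001 0 0 -0.002
```

play_rows --steps "0.2 0 0 0 0.004 -0.002; 0.2 0 0 0 0.004 -0.002; 0.2 0 0 0 0.002 -0.002; 0.2 0 0 0 0.002 -0.002; 0.2 0 0 0 0.002 -0.002"

```text
time: 13.95
position: [0.498, -0.0451, 0.0102]
tool_rot: [2.34, 2.095, 0.001]
contact_force: [-0.5, -7.5, -1.7]
gripper_width: 0.0295
```

```bash
python3 adv.py .01 5
```

```text
F along push -7.52
time 13.95 pos [ 0.498  -0.0451  0.0102] yaw 83.68 z-axis [ 6.e-04  1.e-04 -1.e+00] F [-0.46 -7.52 -1.68] w 0.0295
0.2 0.004 -0.002 0.001 -0 -0.001; 0.2 0.004 -0.002 -0 0 -0.001; 0.2 0.004 -0.002 0 0 -0.001; 0.2 0.004 -0.002 -0 0 -0.001; 0.2 0.005 -0.002 0 0 -0.001
```

play_rows --steps "0.35 0 0 0 0.001 -0.001; 0.35 0 0 0 0.001 -0.001; 0.35 0 0 0 0.001 -0.001; 0.35 0 0 0 0.001 -0.001; 0.35 0 0 0 0.001 -0.001"

```text
time: 14.45
position: [0.499, -0.0328, 0.0101]
tool_rot: [2.341, 2.094, -0.001]
contact_force: [-1.0, -10.2, 1.1]
gripper_width: 0.0295
```

play_rows --steps "0.3 0 0 0 0.002 -0.001; 0.3 0 0 0 0.002 -0.001; 0.3 0 0 0 0.002 -0.001; 0.3 0 0 0 0.002 -0.001; 0.3 0 0 0 0.002 -0.001"

```text
time: 14.95
position: [0.4997, -0.023, 0.01]
tool_rot: [-2.341, -2.093, -0.003]
contact_force: [-0.4, -9.9, 0.6]
gripper_width: 0.0291
```

```bash
python3 adv.py .01 5
```

```text
F along push -9.86
time 14.95 pos [ 0.4997 -0.023   0.01  ] yaw 83.59 z-axis [ 6.e-04  2.e-03 -1.e+00] F [-0.39 -9.88  0.63] w 0.0291
0.202 0.018 -0.005 0 -0.002 -0.001; 0.202 0.018 -0.005 -0 0 -0.001; 0.202 0.019 -0.005 -0 0 -0.001; 0.202 0.019 -0.005 0 0 -0.001; 0.202 0.019 -0.005 -0 0 -0.001
```

play_rows --steps "0.2 0.02 0 0 -0.001 -0.001; 0.2 0.02 0 0 0.001 -0.001; 0.2 0.02 0 0 0.001 -0.001; 0.2 0.02 0 0 0.001 -0.001; 0.2 0.02 0 0 0.001 -0.001"

```text
time: 15.45
position: [0.5003, -0.0189, 0.01]
tool_rot: [2.342, 2.092, -0.003]
contact_force: [-1.5, -11.7, 2.0]
gripper_width: 0.0296
```

play_rows --steps "0.2 0 0 0 0.001 -0.001; 0.2 0 0 0 0.001 -0.001; 0.2 0 0 0 0.001 -0.001; 0.2 0 0 0 0.001 -0.001; 0.2 0 0 0 0.001 -0.001"

```text
time: 15.95
position: [0.5005, -0.0141, 0.0101]
tool_rot: [2.343, 2.09, -0.005]
contact_force: [0.4, -9.3, 1.9]
gripper_width: 0.0296
```

```bash
python3 adv.py .01 5
```

```text
F along push -9.19
time 15.95 pos [ 0.5005 -0.0141  0.0101] yaw 83.48 z-axis [-9.0e-04 -3.3e-03 -1.0e+00] F [ 0.39 -9.29  1.89] w 0.0296
0.202 0.02 -0.005 -0.001 0.003 -0.001; 0.202 0.02 -0.005 -0 0 -0.001; 0.202 0.02 -0.005 0 0 -0.001; 0.202 0.021 -0.005 0 0 -0.001; 0.202 0.021 -0.005 -0 0 -0.001
```

play_rows --steps "0.2 0.01 0 0 0.003 -0.002; 0.2 0.01 0 0 0.001 -0.002; 0.2 0.01 0 0 0.001 -0.002; 0.2 0.01 0 0 0.001 -0.002; 0.2 0.01 0 0 0.001 -0.002"

```text
time: 16.45
position: [0.5012, -0.0096, 0.0101]
tool_rot: [2.339, 2.095, -0.004]
contact_force: [-1.8, -11.3, 1.1]
gripper_width: 0.0293
```

play_rows --steps "0.2 0.01 0 0 0.001 -0.002; 0.2 0.01 0 0 0.001 -0.001; 0.2 0.01 0 0 0.001 -0.001; 0.2 0.01 0 0 0.001 -0.001; 0.2 0.01 0 0 0.001 -0.001"

```text
time: 16.95
position: [0.5017, -0.0052, 0.0101]
tool_rot: [2.339, 2.094, -0.006]
contact_force: [-1.1, -10.1, 1.6]
gripper_width: 0.0297
```

```bash
python3 adv.py .01 5;python3 look.py c
```

```text
F along push -10.16
time 16.95 pos [ 0.5017 -0.0052  0.0101] yaw 83.69 z-axis [-0.0014 -0.0042 -1.    ] F [ -1.08 -10.11   1.65] w 0.0297
0.202 0.016 -0.006 -0.001 0.004 -0.001; 0.202 0.017 -0.005 0 0 -0.001; 0.202 0.017 -0.005 0 0 -0.001; 0.202 0.017 -0.005 0 0 -0.001; 0.202 0.017 -0.005 0 0 -0.001
wedge yaw 83.36 axis x at edge 0.512
scene wedge_grip [([340.0, 205.0], 0.58, [0.4935, -0.0035])]
scene wedge_tip [([291.0, 121.0], 0.56, [0.1808, 0.1702]), ([418.0, 281.0], 0.48, [0.7643, -0.0587])]
scene tray_edge [([365.0, 191.0], 0.71, [0.5057, 0.0836])]
side wedge_grip [([333.0, 280.0], 0.67, [0.5012, 0.0001]), ([403.0, 408.0], 0.59, [0.3045, 0.2851])]
side wedge_tip [([468.0, 371.0], 0.76, [0.1765, 0.1676]), ([273.0, 188.0], 0.42, [0.7332, -0.3022])]
side tray_edge [([321.0, 309.0], 0.9, [0.5128, 0.0758])]
time 17.4 pos [ 0.5017 -0.005   0.01  ] yaw 83.7 z-axis [-0.0014 -0.004  -1.    ] F [-1.52 -9.45  1.02] w 0.0299
0.003 -0.001 -0.001 -0.001 0.004 -0.004
[-0.23  0.71  0.17  2.06 -0.27  0.39  0.04]
```

View pics/s_c.png

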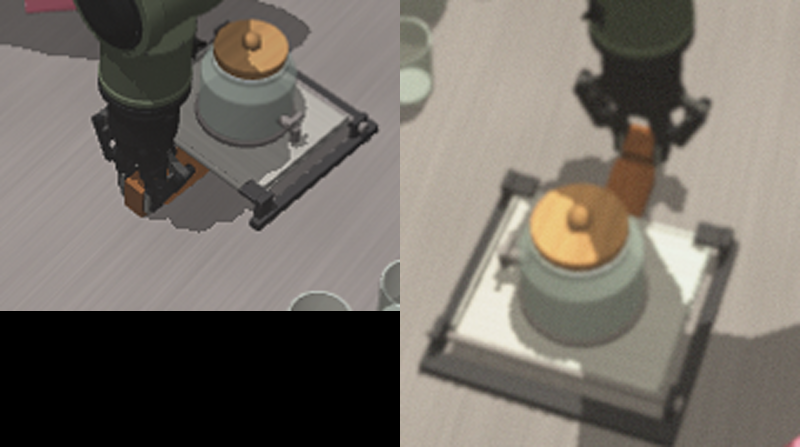

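play_rows --steps "0.2 0.01 0 0 0.003 -0.002; 0.2 0.01 0 0 0.001 -0.002; 0.2 0.01 0 0 0.001 -0.002; 0.2 0.01 0 0 0.001 -0.002; 0.2 0.01 0 0 0.001 -0.002"

```text
time: 17.9
position: [0.5023, -0.0006, 0.0101]
tool_rot: [2.335, 2.099, -0.005]
contact_force: [-1.3, -9.6, 1.1]
gripper_width: 0.0295
```

```bash
python3 adv.py .01 5
```

```text
F along push -9.71
time 17.9 pos [ 0.5023 -0.0006  0.0101] yaw 83.9 z-axis [-0.0014 -0.0033 -1.    ] F [-1.28 -9.64  1.09] w 0.0295
0.201 0.014 -0.005 -0.001 0.003 0; 0.201 0.014 -0.005 -0 -0 0; 0.201 0.014 -0.005 0 -0 0; 0.201 0.014 -0.005 0 -0 0; 0.201 0.014 -0.005 -0 -0 0
```

play_rows --steps "0.2 0.01 0 0 0.003 0; 0.2 0.01 0 0 0.001 -0.001; 0.2 0.01 0 0 0.001 -0.001; 0.2 0.01 0 0 0.001 -0.001; 0.2 0.01 0 0 0.001 -0.001"

```text
time: 18.4
position: [0.5026, 0.0037, 0.01]
tool_rot: [2.338, 2.097, -0.005]
contact_force: [-0.7, -11.0, 1.7]
gripper_width: 0.0294
```

```bash
python3 adv.py .01 5|head -2
```

```text
F along push -11.04
time 18.4 pos [0.5026 0.0037 0.01  ] yaw 83.77 z-axis [-0.002  -0.0029 -1.    ] F [ -0.73 -11.03   1.73] w 0.0294
```

play_rows --steps "0.2 0.01 0 0 0.002 -0.001; 0.2 0.01 0 0 0.001 -0.001; 0.2 0.01 0 0 0.001 -0.001; 0.2 0.01 0 0 0.001 -0.001; 0.2 0.01 0 0 0.001 -0.001"

```text
time: 18.9
position: [0.503, 0.008, 0.0101]
tool_rot: [2.34, 2.095, -0.007]
contact_force: [-1.4, -9.5, 2.3]
gripper_width: 0.0297
```

```bash
python3 adv.py .01 5|head -2
```

```text
F along push -9.57
time 18.9 pos [0.503  0.008  0.0101] yaw 83.69 z-axis [-0.0026 -0.0034 -1.    ] F [-1.42 -9.48  2.33] w 0.0297
```

play_rows --steps "0.2 0.01 0 -0.001 0.002 -0.002; 0.2 0.01 0 0 0.001 -0.001; 0.2 0.01 0 0 0.001 -0.001; 0.2 0.01 0 0 0.001 -0.001; 0.2 0.01 0 0 0.001 -0.001"

```text
time: 19.4
position: [0.5034, 0.0124, 0.0101]
tool_rot: [2.339, 2.094, -0.007]
contact_force: [-1.2, -11.2, 1.7]
gripper_width: 0.0297
```

```bash
python3 adv.py .01 5|head -2
```

```text
F along push -11.21
time 19.4 pos [0.5034 0.0124 0.0101] yaw 83.67 z-axis [-0.0021 -0.0041 -1.    ] F [ -1.17 -11.16   1.74] w 0.0297
```

play_rows --steps "0.2 0.01 0 -0.001 0.002 -0.002; 0.2 0.01 0 0 0.001 -0.001; 0.2 0.01 0 0 0.001 -0.001; 0.2 0.01 0 0 0.001 -0.001; 0.2 0.01 0 0 0.001 -0.001"

```text
time: 19.9
position: [0.5039, 0.0168, 0.0101]
tool_rot: [2.339, 2.094, -0.007]
contact_force: [-1.1, -10.2, 2.5]
gripper_width: 0.0296
```

```bash
python3 adv.py .01 5|head -2
```

```text
F along push -10.23
time 19.9 pos [0.5039 0.0168 0.0101] yaw 83.65 z-axis [-0.0017 -0.0046 -1.    ] F [ -1.05 -10.18   2.48] w 0.0296
```

play_rows --steps "0.2 0 0 -0.001 0.002 -0.001; 0.2 0.01 0 0 0.002 -0.001; 0.2 0.01 0 0 0.001 -0.001"

```text
time: 20.2
position: [0.5039, 0.0179, 0.0101]
tool_rot: [2.341, 2.091, -0.007]
contact_force: [-0.9, -16.8, 1.5]
gripper_width: 0.0297
```

```bash
python3 adv.py .01 5|head -2
```

```text
F along push -16.75
time 20.2 pos [0.5039 0.0179 0.0101] yaw 83.54 z-axis [-0.001  -0.0052 -1.    ] F [ -0.87 -16.75   1.5 ] w 0.0297
```

play_rows --steps "0.2 0 0 0 0.002 -0.001; 0.2 0.01 0 0 0.001 -0.001; 0.2 0.01 0 0 0.001 -0.001"

```text
time: 20.5
position: [0.5038, 0.0179, 0.0101]
tool_rot: [2.342, 2.087, -0.01]
contact_force: [-2.0, -15.2, 2.4]
gripper_width: 0.0295
```

```bash
python3 adv.py .01 5|head -2
```

```text
F along push -15.37
time 20.5 pos [0.5038 0.0179 0.0101] yaw 83.41 z-axis [-0.0016 -0.0077 -1.    ] F [ -2.05 -15.24   2.44] w 0.0295
```

The push has stiffened to about 16 N and the wedge has stopped moving. One slightly firmer nudge, then I release.

play_rows --steps "0.22 0 0 0 0.002 0; 0.22 0 0 0 0.002 0"

```text
time: 20.7
position: [0.5037, 0.018, 0.01]
tool_rot: [2.345, 2.083, -0.011]
contact_force: [-0.7, -16.6, 2.6]
gripper_width: 0.0295
```

```bash
python3 adv.py .0 1; python3 look.py d
```

```text
F along push -16.56
time 20.7 pos [0.5037 0.018  0.01  ] yaw 83.21 z-axis [-0.0018 -0.0084 -1.    ] F [ -0.73 -16.58   2.56] w 0.0295
0.015 0.131 -0.026 -0.001 0.009 -0.012
wedge yaw 82.54 axis x at edge 0.5118
scene wedge_grip [([349.0, 200.0], 0.6, [0.4994, 0.0226]), ([408.0, 154.0], 0.34, [0.5275, 0.2521])]
scene wedge_tip [([291.0, 120.0], 0.91, [0.1765, 0.1743]), ([342.0, 346.0], 0.69, [0.7265, -0.2985])]
scene tray_edge [([368.0, 190.0], 0.93, [0.5094, 0.0908]), ([388.0, 176.0], 0.29, [0.5236, 0.1617])]
side wedge_grip [([400.0, 411.0], 0.81, [0.3086, 0.2924]), ([330.0, 288.0], 0.62, [0.5041, 0.0223])]
side wedge_tip [([469.0, 372.0], 0.97, [0.1745, 0.1698])]
side tray_edge [([320.0, 308.0], 0.91, [0.5174, 0.0739]), ([204.0, 280.0], 0.63, [0.8061, 0.0476])]
time 21.15 pos [0.5037 0.018  0.0101] yaw 83.21 z-axis [-0.0018 -0.0084 -1.    ] F [ -1.7  -16.9    3.25] w 0.0295
-0.003 0.005 -0.003 -0.001 0.009 -0.012
[-0.29  0.71  0.18  2.06 -0.28  0.4  -0.01]
```

View pics/s_d.png

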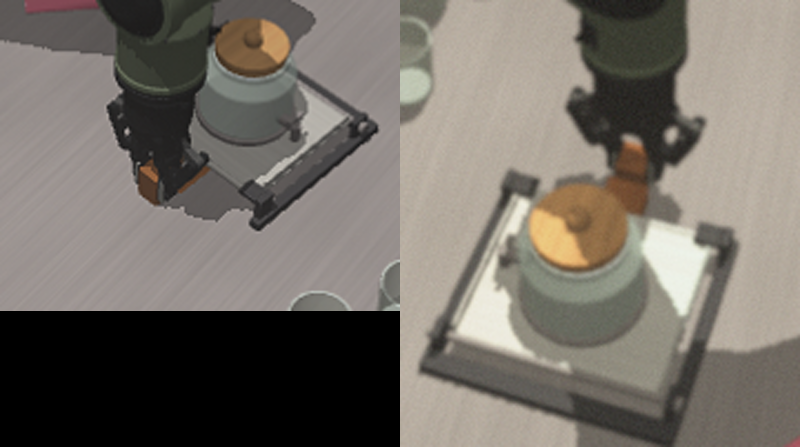

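The side view shows the tray up, with its free edge at the two stop lips. I'll relax the arm, open the gripper and back away.

play_rows --steps "0 0 0 0 0 0; 0 0 0 0 0 0"

```text
time: 21.35
position: [0.5036, 0.0179, 0.01]
tool_rot: [2.345, 2.082, -0.011]
contact_force: [0.1, -2.4, 1.1]
gripper_width: 0.0298
```

play_rows --steps "0 0 0 0 0 0; 0 0 0 0 0 0; 0 0 0 0 0 0; 0 0 0 0 0 0" --claw 0.35

```text
time: 21.75
position: [0.5036, 0.0192, 0.01]
tool_rot: [2.344, 2.084, -0.011]
contact_force: [-0.2, -0.4, 0.5]
gripper_width: 0.0556
```

```bash
python3 adv.py .0 1; python3 look.py e | head -1
```

```text
F along push -0.4
time 21.75 pos [0.5036 0.0192 0.01  ] yaw 83.27 z-axis [-0.002  -0.0079 -1.    ] F [-0.24 -0.38  0.55] w 0.0556
0.018 0.154 -0.034 -0.001 0.008 -0.011
wedge yaw 83.36 axis x at edge 0.5115
```

Free of contact. Now I retreat upward and slightly back.

play_rows --steps "0 0 -1 0 0 0; 0 0 -1.5 0 0 0; -0.5 0 -2 0 0 0; -1 0 -3 0 0 0; -2 0 -4 0 0 0"

```text
time: 22.7
position: [0.4974, -0.0137, 0.1273]
tool_rot: [-2.345, -2.091, 0.019]
contact_force: [1.1, 0.4, 1.0]
gripper_width: 0.0557
```

play_rows --steps "-4 0 -3 0 0 0; -4 0 -3 0 0 0; -4 0 -2 0 0 0; -4 0 0 0 0 0; 0 0 0 0 0 0"

```text
time: 23.2
position: [0.4794, -0.1795, 0.221]
tool_rot: [2.34, 2.084, -0.008]
contact_force: [-1.0, 1.3, -0.2]
gripper_width: 0.0555
```

```bash
python3 - <<'E'
from h import *
p=imaging.camera_params('wrist'); w=snap('wrist','w_f')
a=imaging.read_camera('scene')[120:260,280:460]; b=imaging.read_camera('side')[215:405,230:400]
A=cv2.resize(a,(400,311),interpolation=2); B=cv2.resize(b,(400,447),interpolation=2)
cv2.imwrite('pics/s_f.png',np.hstack([np.vstack([A,cv2.resize(w,(400,300))]),cv2.copyMakeBorder(B,0,164,0,0,0)])[:600,:,::-1])
for c in('scene','side'):
    imaging.read_camera(c)
    for l,z in(('wedge_grip',.0225),('tray_edge',.0216)):
        print(c,l,[(np.round(d['at']).tolist(),round(d['conf'],2),onz(c,d['at'],z)[:2].round(4).tolist()) for d in spotter.pinpoint(c,l)][:2])
imaging.read_camera('wrist')
for l,z in(('wedge_grip',.0225),('tray_edge',.0216)):
    print('wrist',l,[(np.round(d['at']).tolist(),round(d['conf'],2),onz('wrist',d['at'],z,p)[:2].round(4).tolist()) for d in spotter.pinpoint('wrist',l)][:2])
s=observe();print(s['time'],s['position'],s['contact_force'])
E
```

```text
scene wedge_grip [([355.0, 114.0], 0.8, [0.3173, 0.2906]), ([347.0, 201.0], 0.58, [0.4981, 0.0194])]
scene tray_edge [([368.0, 187.0], 0.88, [0.5109, 0.088]), ([387.0, 180.0], 0.42, [0.5342, 0.1402])]
side wedge_grip [([400.0, 410.0], 0.95, [0.3099, 0.2905]), ([328.0, 288.0], 0.91, [0.5072, 0.0238])]
side tray_edge [([323.0, 308.0], 0.92, [0.5077, 0.0813])]
wrist wedge_grip []
wrist tray_edge []
23.8 [ 0.48062541 -0.17406237  0.21915448] [-0.42405313 -0.00043995  0.11337023]
```

View pics/s_f.png

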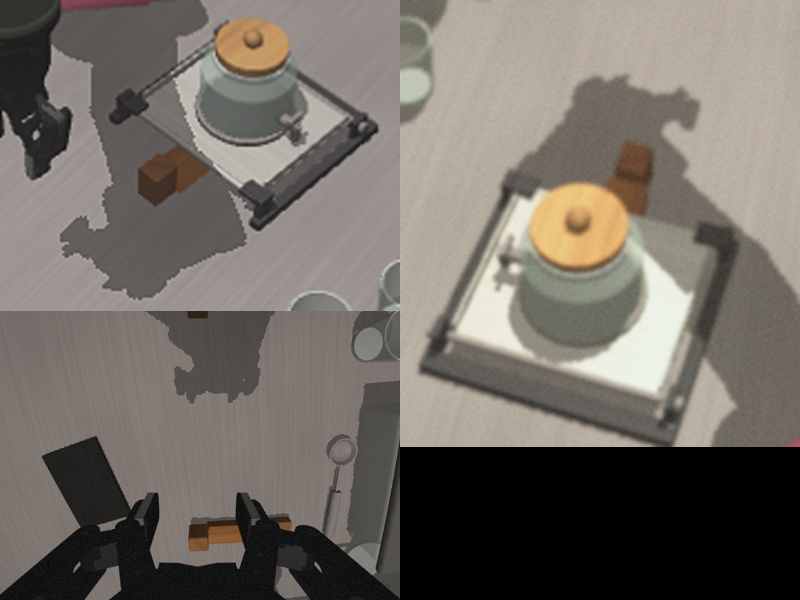

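The wedge is jammed under the middle of the edge, the tray is up at its stops, and the robot is clear. Handing in.

```bash
python3 -c "
from cell import close_job
print(close_job())"
```

```text
the job is handed in; nothing more can be done
None
```

I gripped the tapered wedge by its block, laid it flat, lined it up with the tray and pushed it thin end first under the middle of the sagged edge. I then released it, backed the arm away and handed the job in with the clock at about 24 s of the 56 s limit.

**Push force:** It read about 8–12 N on the way in, slightly above the 5–9 N expected. It stiffened to 15–17 N, with the wedge no longer moving, and I stopped there. The highest reading was 16.9 N, although force was only read at the end of each call.

**Last checks:**
- **Wedge:** It stayed in place after release, within about 2–3 mm of the edge middle and 1° of square.
- **Tray:** The pictures show it up at both stops.
- **Robot:** The contact force was about 0 with the robot clear of everything.
- **Other things:** No other object was seen to move. The cleaner bottle and the second tumbler were not looked at again at the end.

**Disagreements:**
- Position estimates for the tray edge scattered by about 5 mm from side to side, so I used their mean.
- Setting the wedge down pressed it on the table with about 25 N. I regripped it with that load off.
- That the tray is level is judged from the pictures and the stiffening of the push, not measured as an angle.

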